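# Balance the bench vise with the packing block that matches the work

### The job

A walnut bear board stands loosely at one end of the open bench vise. So that the jaw will clamp it evenly, find the packing block on the rack that is exactly as thick as that board, stand it upright on the bench between the jaws at the other end, wholly between them, and push the sliding jaw up until board and block are both snug. Finish with the other three blocks standing on the rack, and do not disturb the two waiting bear boards, the glue bottle or the sanding block.

Things in the scene. Friction and masses are not known exactly. Their poses are not given: they have to be found in the camera images.
- vise: bench vise, two wooden jaws 240 mm long (y), 42 mm tall, open at the ends and down to the bench, on which clamped things stand. Origin: at bench height in the fixed jaw's gripping face, mid-length. x points into the fixed jaw (away from the robot); the space between the jaws is x from minus the opening to 0; z up
- jaw (a joint): sliding jaw (nearer the robot): value = opening between the jaw faces in m, 0 closed, 0.070 most; starts at 0.052 to 0.062. Guided, stays parallel, slides along the vise's x with about 2.5 N friction and stays where left; push it towards the fixed jaw to close
- jaw_push (a point): point on the outer (robot side) face of the sliding jaw, middle of its length, 30 mm above the bench; push here along the vise's +x. The sliding jaw is 40 mm thick from this face to its gripping face
- rack: fixed plywood plank 100 x 290 x 12 mm on the bench (long side along its y) on which the four blocks stand in a row about 60 mm apart. Origin: centre of its underside; the top is at z = 0.012
- block_a: one of four look-alike beech packing blocks standing on end on the rack: 36 mm wide (y), 80 mm tall (z), about 0.07 kg; thickness (x) 20, 24, 28 or 32 mm, all four different. Which is which is not told: measure it, e.g. by the finger gap when pinched. Origin: centre of its underside; x within 0.1 rad of the rack's x
- block_b: one of four look-alike beech packing blocks standing on end on the rack: 36 mm wide (y), 80 mm tall (z), about 0.07 kg; thickness (x) 20, 24, 28 or 32 mm, all four different. Which is which is not told: measure it, e.g. by the finger gap when pinched. Origin: centre of its underside; x within 0.1 rad of the rack's x
- block_c: one of four look-alike beech packing blocks standing on end on the rack: 36 mm wide (y), 80 mm tall (z), about 0.07 kg; thickness (x) 20, 24, 28 or 32 mm, all four different. Which is which is not told: measure it, e.g. by the finger gap when pinched. Origin: centre of its underside; x within 0.1 rad of the rack's x
- block_d: one of four look-alike beech packing blocks standing on end on the rack: 36 mm wide (y), 80 mm tall (z), about 0.07 kg; thickness (x) 20, 24, 28 or 32 mm, all four different. Which is which is not told: measure it, e.g. by the finger gap when pinched. Origin: centre of its underside; x within 0.1 rad of the rack's x
- bear_a: one of three look-alike walnut bear-head boards on edge: foot 60 wide, round head 72 wide centred 50 mm up, ears to 94 mm, 0.12 kg; flat faces. Thickness (x) 20, 24 or 28 mm, all different, which is not told: measure it. One stands between the open jaws at the +y end; two wait on the bench past that end, 0.17 m or more from the vise's middle. Origin: centre of underside
- bear_b: one of three look-alike walnut bear-head boards on edge: foot 60 wide, round head 72 wide centred 50 mm up, ears to 94 mm, 0.12 kg; flat faces. Thickness (x) 20, 24 or 28 mm, all different, which is not told: measure it. One stands between the open jaws at the +y end; two wait on the bench past that end, 0.17 m or more from the vise's middle. Origin: centre of underside
- bear_c: one of three look-alike walnut bear-head boards on edge: foot 60 wide, round head 72 wide centred 50 mm up, ears to 94 mm, 0.12 kg; flat faces. Thickness (x) 20, 24 or 28 mm, all different, which is not told: measure it. One stands between the open jaws at the +y end; two wait on the bench past that end, 0.17 m or more from the vise's middle. Origin: centre of underside
- glue: white glue bottle with orange cap, 52 mm across, 130 mm tall, standing; bystander. Origin: centre of its underside
- sander: cork sanding block 65 x 110 x 35 mm lying on the bench; bystander. Origin: centre of its underside

How it is judged:
At the end, for the whole second after the job is handed in: Board (+y half) and block of its thickness (-y half, centre 25 to 105 mm from the vise's middle) stand upright within 0.08 rad, still, on the bench between the jaws; the jaw opening is at most 2 mm over their thickness; the other three blocks stand upright on the rack (((x of block_d in the frame of vise between -0.045 and 0 m and y of block_d in the frame of vise between -0.105 and -0.025 m and z of each of block_d, bear_a in the frame of vise below 0.004 m and angle between each of block_d, bear_a's own z axis and vertical below 0.08 rad and linear speed of block_d below 0.01 m/s and x of bear_a in the frame of vise between -0.045 and 0 m and y of bear_a in the frame of vise between 0.02 and 0.11 m and value of joint jaw below 0.03 m and (x of block_a in the frame of rack between -0.05 and 0.05 m and y of block_a in the frame of rack between -0.145 and 0.145 m and z of block_a in the frame of rack between 0.008 and 0.018 m and angle between block_a's own z axis and vertical below 0.1 rad) and (x of block_b in the frame of rack between -0.05 and 0.05 m and y of block_b in the frame of rack between -0.145 and 0.145 m and z of block_b in the frame of rack between 0.008 and 0.018 m and angle between block_b's own z axis and vertical below 0.1 rad) and (x of block_c in the frame of rack between -0.05 and 0.05 m and y of block_c in the frame of rack between -0.145 and 0.145 m and z of block_c in the frame of rack between 0.008 and 0.018 m and angle between block_c's own z axis and vertical below 0.1 rad)) or (x of block_c in the frame of vise between -0.045 and 0 m and y of block_c in the frame of vise between -0.105 and -0.025 m and z of each of block_c, bear_b in the frame of vise below 0.004 m and angle between each of block_c, bear_b's own z axis and vertical below 0.08 rad and linear speed of block_c below 0.01 m/s and x of bear_b in the frame of vise between -0.045 and 0 m and y of bear_b in the frame of vise between 0.02 and 0.11 m and value of joint jaw below 0.022 m and (x of block_a in the frame of rack between -0.05 and 0.05 m and y of block_a in the frame of rack between -0.145 and 0.145 m and z of block_a in the frame of rack between 0.008 and 0.018 m and angle between block_a's own z axis and vertical below 0.1 rad) and (x of block_b in the frame of rack between -0.05 and 0.05 m and y of block_b in the frame of rack between -0.145 and 0.145 m and z of block_b in the frame of rack between 0.008 and 0.018 m and angle between block_b's own z axis and vertical below 0.1 rad) and (x of block_d in the frame of rack between -0.05 and 0.05 m and y of block_d in the frame of rack between -0.145 and 0.145 m and z of block_d in the frame of rack between 0.008 and 0.018 m and angle between block_d's own z axis and vertical below 0.1 rad)) or (x of block_a in the frame of vise between -0.045 and 0 m and y of block_a in the frame of vise between -0.105 and -0.025 m and z of each of block_a, bear_c in the frame of vise below 0.004 m and angle between each of block_a, bear_c's own z axis and vertical below 0.08 rad and linear speed of block_a below 0.01 m/s and x of bear_c in the frame of vise between -0.045 and 0 m and y of bear_c in the frame of vise between 0.02 and 0.11 m and value of joint jaw below 0.026 m and (x of block_b in the frame of rack between -0.05 and 0.05 m and y of block_b in the frame of rack between -0.145 and 0.145 m and z of block_b in the frame of rack between 0.008 and 0.018 m and angle between block_b's own z axis and vertical below 0.1 rad) and (x of block_c in the frame of rack between -0.05 and 0.05 m and y of block_c in the frame of rack between -0.145 and 0.145 m and z of block_c in the frame of rack between 0.008 and 0.018 m and angle between block_c's own z axis and vertical below 0.1 rad) and (x of block_d in the frame of rack between -0.05 and 0.05 m and y of block_d in the frame of rack between -0.145 and 0.145 m and z of block_d in the frame of rack between 0.008 and 0.018 m and angle between block_d's own z axis and vertical below 0.1 rad))) and velocity of joint jaw between -0.005 and 0.005 m/s); the robot touches nothing.
It fails at once if the glue bottle is pushed more than 3 cm away (distance of glue from where it was at the start of the episode above 0.03 m).
It fails at once if the sanding block is pushed more than 3 cm away (distance of sander from where it was at the start of the episode above 0.03 m).
It fails at once if a bear board waiting beside the vise is moved by more than 2 cm or tipped over (horizontal distance between bear_a and vise above 0.14 m and (distance of bear_a from where it was at the start of the episode above 0.02 m or angle between bear_a's own z axis and vertical above 0.5 rad)).
It fails at once if a bear board waiting beside the vise is moved by more than 2 cm or tipped over (horizontal distance between bear_b and vise above 0.14 m and (distance of bear_b from where it was at the start of the episode above 0.02 m or angle between bear_b's own z axis and vertical above 0.5 rad)).
It fails at once if a bear board waiting beside the vise is moved by more than 2 cm or tipped over (horizontal distance between bear_c and vise above 0.14 m and (distance of bear_c from where it was at the start of the episode above 0.02 m or angle between bear_c's own z axis and vertical above 0.5 rad)).
It also fails if it takes over 72 s, if anything falls off the work surface, if the arm or the gripper's body presses on something with over 40 N, if the wrist force passes 120 N, or if a joint passes its speed limit or range.

### The arm

A 7-joint arm with a two-finger parallel gripper is mounted at the origin on the work surface. World frame = base frame: x ahead of the robot, y to its left, z up, the work surface at z = 0. Lengths are in m, angles in rad, forces in N, time in s.
With the tool pointing down it reaches from about 0.4 to 0.85 m from the base axis. Payload 4.5 kg.
Tool frame: the origin (TCP) lies at the very end of the fingers, on their centre line; the grasp point (between the pads) lies 19 mm behind it; z points along the fingers, y is the line along which they close (so a half turn about z gives the same grasp; the last joint's range is limited). The gripper opens to 88 mm and grips with 3 to 60 N. Pads are 18 mm wide; open, the fingers measure 123 mm over their backs; the gripper's body (75 mm by 187 mm) begins 45 mm behind the grasp point.
Start: joints at [-1.285, 0.689, -0.195, 1.565, 0.157, 0.902, -0.215], TCP at [0.156, 0.605, 0.239] pointing down, gripper open.
Joint ranges: [-3.01, 3.01], [-0.46, 2.08], [-1.47, 1.51], [0.13, 2.56], [-1, 4.14], [0.04, 2.09], [-2.66, 2.66]. Speed limits (rad/s): [2.57, 2.57, 3.14, 3.14, 3.14, 3.14, 3.14].

### API

Orientations are given as a unit quaternion [x, y, z, w].
In Python, from plant import r gives the robot as it stands. The module is installed in compiled form; this text tells all that it offers.
- The arm moves only by the shell command python3 -m pendant 'ROWS' [FORCE]. ROWS is JSON, one flat list of numbers, 7 for each row, row after row: the opening, from 0 (shut) to 1 (fully open), then the shift along the tool's x, y, z scaled (see below), then the turn, a rotation vector about the tool's x, y, z scaled (see below). A call has 1 to 12 rows; each row is the pose to reach, as a shift and turn from the pose commanded when the call began, along the tool's axes at that moment; what a row does not reach only later rows make up. The controller multiplies each number of a shift by 0.15 m and each number of a turn by pi/2 rad. A row lasts 1/10 s, in which the tool goes at most 50 mm and 8.59 degrees, less where a joint would pass 70% of its speed; a pose out of reach is approached as far as the arm can. A call with a number of a shift or a turn outside -1 to 1 is refused whole. A call with a gripper value outside its range is refused whole. The fingers move at their own pace and stop on an object; FORCE is the grip in N (left out, the last holds). Time passes only in rows, so rows that repeat a pose let the fingers close. It gives the time, the measured TCP pose, the force, the opening and the grip force at its end, in the units of the state.
- r.get_state(): the state, without advancing time (a new reading comes with each control period).
- r.snapshot(name): name is "scene" or "top" or "wrist"; returns a dict with "img" (400x640x3 uint8, red, green, blue), "mtx" (3x3 intrinsics, pixels), "k1" (the pictures are not rectified: a ray, as slopes to the right and down, at radius r is drawn at 1 + k1 r^2 times it, then the intrinsics apply), "cam_to_world" (4x4, takes a point from camera to world coordinates). Camera axes: x right, y up, looking along -z (the intrinsics and any distortion apply to the point x, -y, -z); pixel columns grow to the right and rows downward; lengths in m; the calibration is good to about 2 mm. A picture is of the moment at which its call begins. There is no depth.
- r.finish_job(): hands the job in; it is judged then, once.
The state is a dict: "clock": time; "q": joint angles; "qd": joint speeds; "joint_torque": joint torques, N m; "tool_pos": TCP position; "eef_rot": TCP orientation; "contact_force": force on the tool from outside, world axes, zero at the start; "moment": the same for the moment, N m; "opening": opening from 0.0 (shut) to 1.0 (fully open); "finger_force": force on a finger pad.
Only numpy, scipy, OpenCV 4.12 (cv2) and the standard library are available. Lean on these libraries where they do the work, as an engineer would, in place of code of your own. Each camera call takes 0.05 s, during which the arm holds its last target. There are 200 camera calls.

## Working session

There is one attempt and no reset: what is moved stays moved. The work goes in short steps, Python scripts to look and compute and a shell command to move; the robot and the scene stay as the last step left them, time stands still between calls to the robot, and variables do not carry over. Pictures are saved under pics/ and viewed, at most 12 in all, crops included, and the job is handed in when it is done.

```bash
mkdir -p pics; python3 - <<'E'
from plant import r
import cv2
s=r.get_state(); print({k:s[k] for k in('clock','tool_pos','eef_rot','opening','contact_force')})
for n in('scene','top'):
    d=r.snapshot(n); cv2.imwrite(f'pics/{n}0.png',d['img'][...,::-1]); print(n,d['mtx'],d['k1'],d['cam_to_world'])
E
```

```text
{'clock': 0.0, 'tool_pos': array([0.15561016, 0.60466935, 0.23792178]), 'eef_rot': array([ 1.25507793e-01,  9.92092222e-01, -9.02638044e-04, -3.96171478e-05]), 'opening': 1.0003461567134215, 'contact_force': array([ 0.71629826, -0.50918013, -0.19038513])}
scene [[378.87145026   0.         324.25674869]
 [  0.         378.87145026 202.35766561]
 [  0.           0.           1.        ]] -0.057537525384283666 [[-0.51083474 -0.70089147  0.49779415  1.09271546]
 [ 0.85967734 -0.41536574  0.29736538  0.32865734]
 [-0.00165422  0.57984692  0.81472376  0.80373778]
 [ 0.          0.          0.          1.        ]]
top [[510.89712943   0.         311.22760715]
 [  0.         510.89712943 205.93440759]
 [  0.           0.           1.        ]] -0.1589936616901566 [[ 0.01365241  0.99859109 -0.05127818  0.56380491]
 [-0.99966316  0.01476314  0.02134506  0.07174514]
 [ 0.02207201  0.05096949  0.99845628  1.4125869 ]
 [ 0.          0.          0.          1.        ]]
```

View pics/scene0.png

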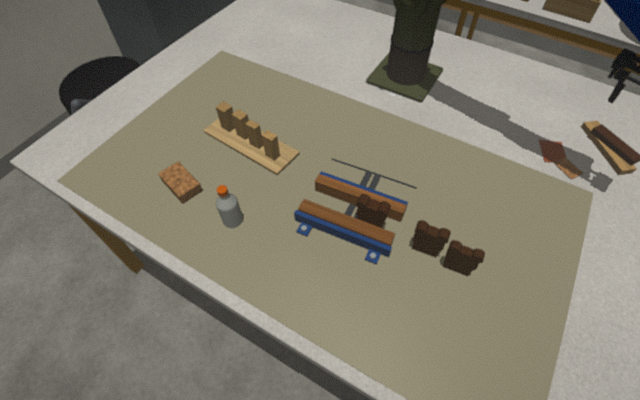

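View pics/top0.png

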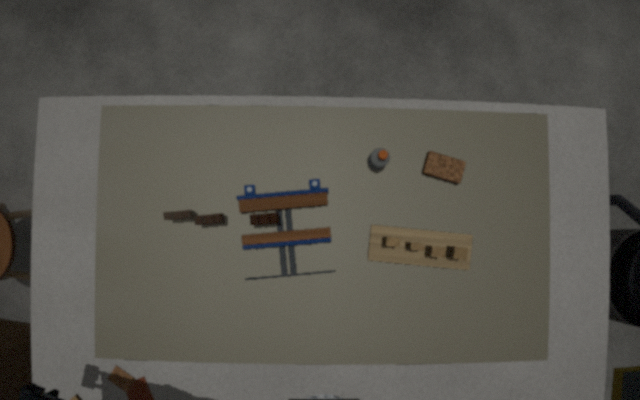

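The scene view shows the vise at mid-frame, with one bear in its right (+y) end, two bears waiting further right (430,238; 463,257), and the rack with four blocks at (250,135). In the top view the blocks are at about (388,242), (411,246), (431,252), (452,253), the jaws at rows 203 and 237, the clamped bear at (265,219) and the waiting bears at (180,215) and (211,220).

```bash
cat > h.py <<'E'
import numpy as np, cv2
from plant import r
from scipy.spatial.transform import Rotation as R
def ray(d,uv):
    uv=np.atleast_2d(np.array(uv,float)); K=d['mtx']
    m=(uv-[K[0,2],K[1,2]])/[K[0,0],K[1,1]]
    s=m.copy()
    for _ in range(20): s=m/(1+d['k1']*(s**2).sum(1,keepdims=True))
    c=np.c_[s[:,0],-s[:,1],-np.ones(len(s))]; T=d['cam_to_world']
    return T[:3,3], c@T[:3,:3].T
def onz(d,uv,z):
    o,v=ray(d,uv); z=np.broadcast_to(z,len(v)); return o+v*((z-o[2])/v[:,2])[:,None]
def proj(d,P):
    T=d['cam_to_world']; c=(np.atleast_2d(P)-T[:3,3])@T[:3,:3]
    s=np.c_[c[:,0],-c[:,1]]/-c[:,2:]; s=s*(1+d['k1']*(s**2).sum(1,keepdims=True)); K=d['mtx']
    return s*[K[0,0],K[1,1]]+[K[0,2],K[1,2]]
def tri(d1,u1,d2,u2):
    o1,v1=ray(d1,u1);o2,v2=ray(d2,u2);v1=v1[0];v2=v2[0]
    t=np.linalg.lstsq(np.c_[v1,-v2],o2-o1,rcond=None)[0]; a=o1+v1*t[0];b=o2+v2*t[1]
    return (a+b)/2,np.linalg.norm(a-b)
def snap(n,name=None):
    d=r.snapshot(n)
    if name: cv2.imwrite(f'pics/{name}.png',d['img'][...,::-1])
    return d
def cmd(p,yaw=None):
    """scaled shift (and turn about tool z) from now to TCP p; yaw = world angle of tool y"""
    s=r.get_state(); q=R.from_quat(s['eef_rot']); 
    print('shift',np.round(q.inv().apply(np.array(p)-s['tool_pos'])/.15,3),end=' ')
    y=q.as_matrix()[:,1]; a=np.arctan2(y[1],y[0])
    print('yaw now',round(a,4), end=' ')
    if yaw is not None:
        dd=(yaw-a+np.pi/2)%np.pi-np.pi/2
        q2=R.from_euler('z',dd)*q; q2=R.from_euler('z',a+dd)*R.from_matrix(np.array([[0,1,0],[1,0,0],[0,0,-1.]])) 
        print('turn',np.round((q.inv()*q2).as_rotvec()/(np.pi/2),3),end='')
    print()
E
python3 - <<'E'
from h import *
d=snap('top')
print('blk',onz(d,[[388,240],[411,245],[431,251],[452,252]],.092).round(3))
print('rack',onz(d,[[371,226],[472,233],[468,270],[368,263]],.012).round(3))
print('bears',onz(d,[[265,219],[180,215],[211,220]],.09).round(3))
print('jaw top: far L,R ; near L,R',onz(d,[[238,213],[328,206],[242,235],[330,228]],.042).round(3))
print('glue',onz(d,[[379,155],[444,167]],[.13,.035]).round(3))
w=snap('wrist'); s=r.get_state(); q=R.from_quat(s['eef_rot'])
T=w['cam_to_world']; print('cam in tool',q.inv().apply(T[:3,3]-s['tool_pos']).round(4),(q.as_matrix().T@T[:3,:3]).round(3),w['mtx'],w['k1'])
cmd([.4,-.2,.3],np.pi/2)
E
```

```text
blk [[ 0.546 -0.157  0.092]
 [ 0.533 -0.218  0.092]
 [ 0.518 -0.272  0.092]
 [ 0.516 -0.328  0.092]]
rack [[ 0.583 -0.124  0.012]
 [ 0.566 -0.41   0.012]
 [ 0.463 -0.399  0.012]
 [ 0.481 -0.116  0.012]]
bears [[0.596 0.163 0.09 ]
 [0.603 0.385 0.09 ]
 [0.591 0.303 0.09 ]]
jaw top: far L,R ; near L,R [[ 0.612  0.239  0.042]
 [ 0.635 -0.003  0.042]
 [ 0.553  0.227  0.042]
 [ 0.576 -0.009  0.042]]
glue [[ 0.762 -0.126  0.13 ]
 [ 0.748 -0.323  0.035]]
cam in tool [ 0.0795  0.0009 -0.1458] [[ 0.001  0.951  0.308]
 [ 1.    -0.001  0.001]
 [ 0.001  0.308 -0.951]] [[334.49997612   0.         317.93068401]
 [  0.         334.49997612 201.80818901]
 [  0.           0.           1.        ]] -0.062130455550399304
shift [-2.915 -4.792 -0.406] yaw now 1.319 turn [-0.001 -0.    -0.16 ]
```

```bash
M='python3 -m pendant'
$M '[1,-0.9,-0.5,-0.4,0,0,0, 1,-0.9,-0.5,-0.4,0,0,0, 1,-0.9,-0.5,-0.4,0,0,0, 1,-0.9,-0.5,-0.4,0,0,0]'
$M '[1,-0.9,-0.5,0,0,0,0, 1,-0.9,-0.5,0,0,0,0, 1,-0.9,-0.5,0,0,0,0, 1,-0.9,-0.5,0,0,0,0]'
$M '[1,-0.9,-0.5,0,0,0,0, 1,-0.9,-0.5,0,0,0,0, 1,-0.9,-0.5,0,0,0,0, 1,-0.9,-0.5,0,0,0,0]'
$M '[1,-0.7,-0.4,0,0,0,0.78, 1,-0.7,-0.4,0,0,0,0.78, 1,-0.7,-0.4,0,0,0,0.78, 1,-0.7,-0.4,0,0,0,0.78, 1,-0.7,-0.4,0,0,0,0.78, 1,-0.7,-0.4,0,0,0,0.78, 1,-0.7,-0.4,0,0,0,0.78, 1,-0.7,-0.4,0,0,0,0.78, 1,-0.7,-0.4,0,0,0,0.78, 1,-0.7,-0.4,0,0,0,0.78]'
python3 - <<'E'
from h import *
d=snap('wrist','w1'); s=r.get_state(); print(s['clock'],s['q'].round(2)); cmd([.6,.16,.2],.095)
E
```

```text
clock: 0.6
tool_pos: [0.2733, 0.4954, 0.3003]
eef_rot: [0.129, 0.992, -0.0, 0.002]
contact_force: [1.1, -0.0, 0.1]
opening: 1.003
finger_force: 0.0
clock: 1.0
tool_pos: [0.3857, 0.3865, 0.2983]
eef_rot: [0.131, 0.991, -0.002, 0.002]
contact_force: [0.4, -0.6, 0.6]
opening: 1.003
finger_force: 0.0
clock: 1.4
tool_pos: [0.4971, 0.28, 0.2981]
eef_rot: [0.131, 0.991, -0.002, 0.002]
contact_force: [-0.8, 0.6, 0.4]
opening: 0.997
finger_force: 0.0
clock: 2.4
tool_pos: [0.5781, 0.2033, 0.2984]
eef_rot: [0.672, 0.741, -0.0, -0.0]
contact_force: [-0.1, -0.0, 1.0]
opening: 1.0
finger_force: 0.0
2.45 [-0.49  0.61  0.13  1.54 -0.09  1.   -0.23]
shift [-0.3    0.117  0.656] yaw now 0.0977 turn [-0.    -0.     0.002]
```

View pics/w1.png

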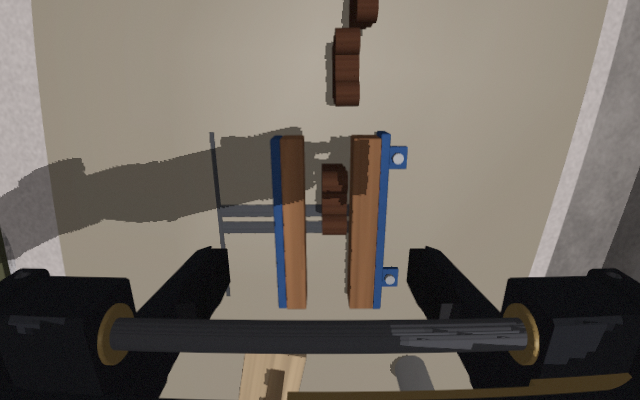

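The wrist view shows the fixed jaw's gripping edge at column 350 and the sliding jaw's at column 304, both over rows 136–308. The clamped bear spans columns 322–347 and rows 165–235, and the guide rods run to the left of the sliding jaw at rows 210 and 227.

```bash
python3 - <<'E'
from h import *
d=snap('wrist');t=snap('top')
print('bear tri',tri(d,[336,200],t,[265,219]))
print('waiting tri',tri(d,[347,67],t,[211,220]))
print('jaw fixed face',onz(d,[[351,136],[349,308]],.042).round(4),'sliding face',onz(d,[[304,136],[306,308]],.042).round(4))
print('outer near bottom',onz(d,[[272,136],[281,308]],.042).round(4))
print('fixed tri',tri(d,[351,136],t,[238,213]))
print('handle',onz(d,[[212,132],[229,296]],.02).round(3),'rods',onz(d,[[225,210],[225,227]],.02).round(3))
im=cv2.cvtColor(d['img'],cv2.COLOR_RGB2HSV); 
for row in (170,175,180,190,200,210,220,225,230): print(row,d['img'][row,312:356:2].sum(1))
print('bear z .09',onz(d,[[336,175],[336,226]],.09).round(4))
E
```

```text
bear tri (array([0.60053287, 0.16497064, 0.06574573]), np.float64(0.007768914623852316))
waiting tri (array([0.59649863, 0.31339495, 0.04485195]), np.float64(0.009710486962085929))
jaw fixed face [[0.6151 0.2395 0.042 ]
 [0.6435 0.     0.042 ]] sliding face [[ 0.5594  0.234   0.042 ]
 [ 0.5827 -0.0059  0.042 ]]
outer near bottom [[ 0.5214  0.2303  0.042 ]
 [ 0.5473 -0.0095  0.042 ]]
fixed tri (array([0.61363449, 0.23918778, 0.04298206]), np.float64(0.0028950159355639756))
handle [[ 0.443  0.225  0.02 ]
 [ 0.468 -0.013  0.02 ]] rods [[0.461 0.123 0.02 ]
 [0.461 0.098 0.02 ]]
170 [239 238 237 234 233  72  69  69  65  65  76  75  72  66  71  60  74 138
 229 141 106 142]
175 [234 234 234 237 237 114 138 139 134 139 141 128 132  76  79  82  73  93
 207 127 115 144]
180 [233 234 234 233 237 125 169 163 158 159 159 158 162 128  87  91  83  78
 198 126 121 152]
190 [455 456 237 240 235 118 141 142 141 120 100 145 139 140 146  80  79  79
 222 115 127 154]
200 [454 360 232 235 229 142 174 167 168 167 165 164 172 129  66  92  87 133
 212 105 214 298]
210 [228 222 108 112  96 133 155 159 162 157 151 146 153 158 158 157 161 133
 112 108 141 297]
220 [365 366 364 335 312 145 147 143 142 146 138 144 141 137 145 142 142 158
 140 108 257 289]
225 [222 219 221 230 226 172 169 170 171 174 166 165 163 171 171 165 172 158
 117 107 267 295]
230 [221 224 225 228 228 151 149 144 147 157 150 146 151 150 154 144 150 130
 111 101 277 297]
bear z .09 [[0.599  0.2014 0.09  ]
 [0.6058 0.1422 0.09  ]]
```

```bash
M='python3 -m pendant'
$M '[1,-0.22,0.14,0.8,0,0,0, 1,-0.22,0.14,0.8,0,0,0, 1,-0.22,0.14,0.8,0,0,0, 1,-0.22,0.14,0.8,0,0,0]' 3 | head -2
$M '[1,0,0,0.82,0,0,0, 1,0,0,0.82,0,0,0, 1,0,0,0.82,0,0,0, 1,0,0,0.82,0,0,0, 1,0,0,0.82,0,0,0]' | head -2
$M '[0.45,0,0,0.82,0,0,0, 0.45,0,0,0,0,0,0, 0.42,0,0,0,0,0,0, 0.4,0,0,0,0,0,0]' >/dev/null & kill %1 2>/dev/null; wait
python3 - <<'E'
from h import *
d=snap('wrist','w2');s=r.get_state();print(s['clock'],s['tool_pos'],s['opening'],s['contact_force'],s['finger_force'])
E
```

```text
clock: 2.95
tool_pos: [0.6006, 0.169, 0.1749]
clock: 3.45
tool_pos: [0.6039, 0.1723, 0.0575]
3.5 [0.60448369 0.17232483 0.05823112] 1.0000972391249814 [ 0.20678964 -0.01376744 -0.34455219] 0.0
```

View pics/w2.png

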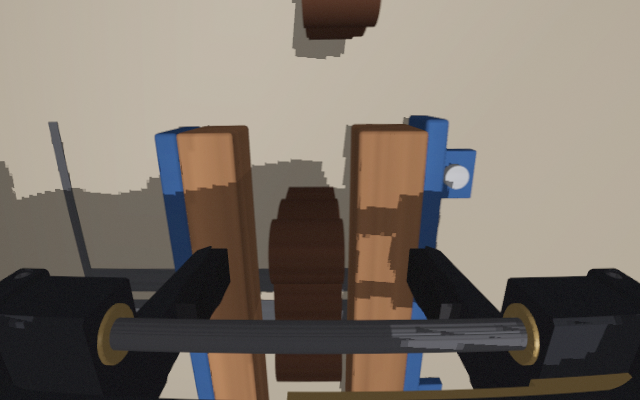

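The bear stands between the fingers (columns 270–344, slightly left of centre), and the fingers are clear above the jaws. (The third line I typed was a mistake. It was killed before it ran, and the clock confirms nothing moved.) Next I pinch gently.

```bash
M='python3 -m pendant'
$M '[0.2,0,0,0,0,0,0, 0.2,0,0,0,0,0,0, 0.2,0,0,0,0,0,0, 0.2,0,0,0,0,0,0, 0.2,0,0,0,0,0,0, 0.2,0,0,0,0,0,0, 0.2,0,0,0,0,0,0, 0.2,0,0,0,0,0,0, 0.2,0,0,0,0,0,0, 0.2,0,0,0,0,0,0]' 3
$M '[0.2,0,0,0,0,0,0, 0.2,0,0,0,0,0,0, 0.2,0,0,0,0,0,0, 0.2,0,0,0,0,0,0]' 3
```

```text
clock: 4.5
tool_pos: [0.6024, 0.1713, 0.0556]
eef_rot: [0.673, 0.739, -0.0, -0.0]
contact_force: [-0.2, -0.2, -0.4]
opening: 0.324
finger_force: 2.9
clock: 4.9
tool_pos: [0.6027, 0.1714, 0.0556]
eef_rot: [0.673, 0.739, 0.0, 0.0]
contact_force: [0.0, -0.0, -1.4]
opening: 0.321
finger_force: 2.9
```

```bash
M='python3 -m pendant'
$M '[1,0,0,0,0,0,0, 1,0,0,0,0,0,0, 1,0,0,0,0,0,0, 1,0,0,0,0,0,0, 1,0,0,-0.8,0,0,0, 1,0,0,-0.8,0,0,0, 1,0,0,-0.8,0,0,0, 1,0,0,-0.8,0,0,0]' | head -2
$M '[1,-0.8,-0.26,-0.8,0,0,0, 1,-0.8,-0.26,-0.8,0,0,0, 1,-0.8,-0.26,-0.8,0,0,0, 1,-0.8,-0.26,-0.8,0,0,0]' |head -2
$M '[1,-0.8,-0.26,0,0,0,0, 1,-0.8,-0.26,0,0,0,0, 1,-0.8,-0.26,0,0,0,0]' |head -2
$M '[1,-0.8,-0.26,0,0,0,0.1, 1,-0.8,-0.26,0,0,0,0.1, 1,-0.8,-0.26,0,0,0,0.1, 1,-0.8,-0.26,0,0,0,0.1]' 
python3 - <<'E'
from h import *
d=snap('wrist','w3');print(r.get_state()['q'].round(2))
E
```

```text
clock: 5.7
tool_pos: [0.6051, 0.1719, 0.1796]
clock: 6.1
tool_pos: [0.5749, 0.0438, 0.2975]
clock: 6.4
tool_pos: [0.5452, -0.08, 0.2947]
clock: 6.8
tool_pos: [0.5173, -0.2034, 0.2946]
eef_rot: [0.732, 0.681, -0.002, -0.0]
contact_force: [0.3, -0.3, 0.4]
opening: 0.999
finger_force: 0.0
[ 0.19  0.53  0.15  1.71 -0.09  0.9   0.31]
```

View pics/w3.png

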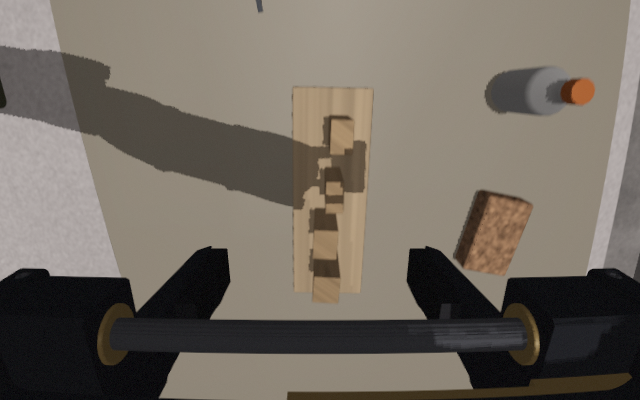

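The wrist view shows four blocks in a column on the rack. Their lit tops sit at about (342,145), (335,204), (325,245) and (326,290), roughly 23, 18, 25 and 27 px wide, or about 24, 20, 28 and 32 mm once depth is allowed for. The bear measured 28 mm, so the third block at (325,245) is the candidate, and pinching it will confirm.

```bash
python3 - <<'E'
from h import *
d=snap('wrist');t=snap('top')
g=d['img'].sum(2).astype(int)
for row in range(226,270,4): print(row,g[row,306:348:2])
print(g[196:310:2,325])
for u,v in (([342,146],[388,240]),([335,204],[411,245]),([325,245],[431,250]),([326,289],[452,252])): print(tri(d,u,t,v),onz(d,u,.092))
print('row edges 3',onz(d,[[313,232],[338,232],[313,258],[338,258]],.092))
print('rack top: tri',tri(d,[294,88],t,[371,226])[0],'' ,onz(d,[[294,88],[373,88],[294,292],[361,292]],.012).round(4))
E
```

```text
226 [409 282 240 214 180 175 180 173 170 177 186 175 174 177 183 391 444 433
 420 422 426]
230 [405 316 238 209 174 177 179 173 171 174 180 184 181 175 175 338 445 428
 420 422 426]
234 [381 229 240 231 334 317 313 311 297 293 283 277 247 248 255 290 441 433
 426 424 426]
238 [406 427 440 365 372 379 379 386 385 385 386 389 394 397 396 386 443 433
 422 424 425]
242 [403 427 442 370 376 378 379 375 378 379 387 383 389 386 389 390 446 428
 423 423 425]
246 [404 428 441 371 388 378 372 375 382 378 376 382 384 384 386 405 443 425
 427 423 429]
250 [404 426 442 368 395 391 388 386 378 376 373 377 378 376 379 420 444 428
 423 427 426]
254 [405 366 238 345 383 389 397 392 388 388 386 377 372 378 379 384 441 426
 422 423 428]
258 [402 293 228 346 365 366 373 382 391 390 392 388 391 384 369 313 439 429
 423 428 426]
262 [402 312 239 251 234 253 276 290 297 308 323 348 348 347 312 225 437 428
 424 422 425]
266 [400 301 241 195 172 160 165 166 166 167 165 171 170 167 173 188 421 427
 418 425 424]
[228 198 204 197 279 384 380 372 358 346 319 193 178 183 180 184 180 176
 179 295 387 387 388 380 3
[... 258 characters left out ...]
array([ 0.53389734, -0.19034262,  0.22449009]), np.float64(0.005745635197065328)) [[ 0.53528277 -0.23595432  0.092     ]]
(array([ 0.52234962, -0.25600866,  0.15213462]), np.float64(0.0007957243663362887)) [[ 0.52135121 -0.28456203  0.092     ]]
(array([ 0.51860519, -0.31502053,  0.1354325 ]), np.float64(0.0023546501468017906)) [[ 0.51905839 -0.34274957  0.092     ]]
row edges 3 [[ 0.5088075  -0.26756229  0.092     ]
 [ 0.53696545 -0.26944223  0.092     ]
 [ 0.50646015 -0.300202    0.092     ]
 [ 0.53540782 -0.30213802  0.092     ]]
rack top: tri [ 0.54711042 -0.10018728  0.29826343]  [[ 0.4955 -0.1104  0.012 ]
 [ 0.5919 -0.1166  0.012 ]
 [ 0.4701 -0.3961  0.012 ]
 [ 0.5693 -0.4028  0.012 ]]
```

```bash
M='python3 -m pendant'
python3 -c "
from h import *
import pickle
pickle.dump(snap('wrist'),open('w3.pkl','wb'))"
$M '[1,-0.55,0.06,0.93,0,0,0, 1,-0.55,0.06,0.93,0,0,0, 1,-0.55,0.06,0.93,0,0,0, 1,-0.55,0.06,0.93,0,0,0, 1,-0.55,0.06,0.93,0,0,0]'
python3 - <<'E'
from h import *
d=snap('wrist','w4');import pickle;pickle.dump(d,open('w4.pkl','wb'))
E
```

```text
clock: 7.5
tool_pos: [0.523, -0.2798, 0.1545]
eef_rot: [0.729, 0.684, -0.0, -0.002]
contact_force: [0.6, 0.6, 0.3]
opening: 1.001
finger_force: 0.0
```

View pics/w4.png

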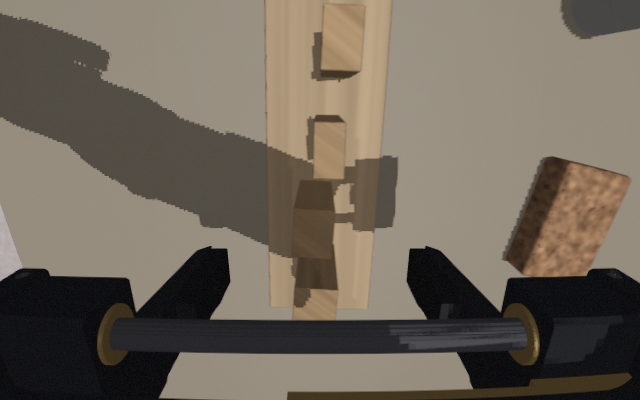

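The third block's top is at columns 293–335 and rows 210–258, centred on (314,234). The fourth block's top starts at row 290, and the first and second tops are at (343,38) and (330,150).

```bash
python3 - <<'E'
from h import *
import pickle
a=pickle.load(open('w3.pkl','rb'));b=pickle.load(open('w4.pkl','rb'))
for u,v in (([325.5,247.5],[314,234]),([326,234],[314,211]),([325,262],[314,258]),([294,88],[266,0])): print(tri(a,u,b,v))
print('rack',onz(b,[[266,0],[271,307]],.012))
print(onz(b,[[293,258],[335,258],[293.5,211],[334,211],[314,234]],.092).round(4))
cmd([.521,-.287,.06],-.072)
E
```

```text
(array([ 0.52146597, -0.29934041,  0.064032  ]), np.float64(0.0057840438951218265))
(array([ 0.52269603, -0.28456532,  0.05481215]), np.float64(0.005766775519674451))
(array([ 0.52157816, -0.28965031,  0.12102714]), np.float64(0.005170714553501952))
(array([ 0.48749931, -0.10581297, -0.06182594]), np.float64(0.008556056584614457))
rack [[ 0.49265879 -0.12568809  0.012     ]
 [ 0.46797507 -0.40163938  0.012     ]]
[[ 0.5046 -0.3065  0.092 ]
 [ 0.5337 -0.3082  0.092 ]
 [ 0.5079 -0.272   0.092 ]
 [ 0.5346 -0.2736  0.092 ]
 [ 0.5204 -0.2893  0.092 ]]
shift [-0.054 -0.019  0.642] yaw now -0.0616 turn [-0.    -0.001  0.007]
```

```bash
M='python3 -m pendant'
$M '[1,-0.06,-0.02,0.63,0,0,0, 1,-0.06,-0.02,0.63,0,0,0, 1,-0.06,-0.02,0.63,0,0,0, 1,-0.06,-0.02,0.63,0,0,0]' 3 | head -2
$M '[0.2,0,0,0,0,0,0, 0.2,0,0,0,0,0,0, 0.2,0,0,0,0,0,0, 0.2,0,0,0,0,0,0, 0.2,0,0,0,0,0,0, 0.2,0,0,0,0,0,0, 0.2,0,0,0,0,0,0, 0.2,0,0,0,0,0,0, 0.2,0,0,0,0,0,0, 0.2,0,0,0,0,0,0, 0.2,0,0,0,0,0,0, 0.2,0,0,0,0,0,0]' 3
```

```text
clock: 7.95
tool_pos: [0.5217, -0.2885, 0.0636]
clock: 9.15
tool_pos: [0.52, -0.2897, 0.0616]
eef_rot: [0.729, 0.684, 0.0, -0.0]
contact_force: [0.1, 0.0, -1.7]
opening: 0.325
finger_force: 2.9
```

```bash
M='python3 -m pendant'
$M '[0.2,0,0,0,0,0,0, 0.2,0,0,0,0,0,0, 0.2,0,0,-0.3,0,0,0, 0.2,0,0,-0.6,0,0,0, 0.2,0,0,-0.92,0,0,0, 0.2,0,0,-0.92,0,0,0, 0.2,0,0,-0.92,0,0,0]' 15
$M '[0.2,0.77,0.14,0,0,0,0, 0.2,0.77,0.14,0,0,0,0, 0.2,0.77,0.14,0,0,0,0]' |head -2
$M '[0.2,0.77,0.14,0,0,0,0, 0.2,0.77,0.14,0,0,0,0, 0.2,0.77,0.14,0,0,0,0]' |head -2
$M '[0.2,0.77,0.14,0,0,0,-0.106, 0.2,0.77,0.14,0,0,0,-0.106, 0.2,0.77,0.14,0,0,0,-0.106, 0.2,0.77,0.14,0,0,0,-0.106, 0.2,0.77,0.14,0,0,0,-0.106]'
python3 - <<'E'
from h import *
d=snap('wrist','w5');import pickle;pickle.dump(d,open('w5.pkl','wb'))
E
```

```text
clock: 9.85
tool_pos: [0.5205, -0.2899, 0.2008]
eef_rot: [0.729, 0.684, 0.001, 0.001]
contact_force: [-0.3, -0.2, -0.9]
opening: 0.322
finger_force: 14.6
clock: 10.15
tool_pos: [0.5486, -0.1683, 0.1974]
clock: 10.45
tool_pos: [0.5765, -0.0541, 0.1974]
clock: 10.95
tool_pos: [0.6037, 0.0507, 0.1983]
eef_rot: [0.67, 0.742, -0.002, -0.0]
contact_force: [1.3, -0.7, -1.1]
opening: 0.321
finger_force: 14.6
```

View pics/w5.png

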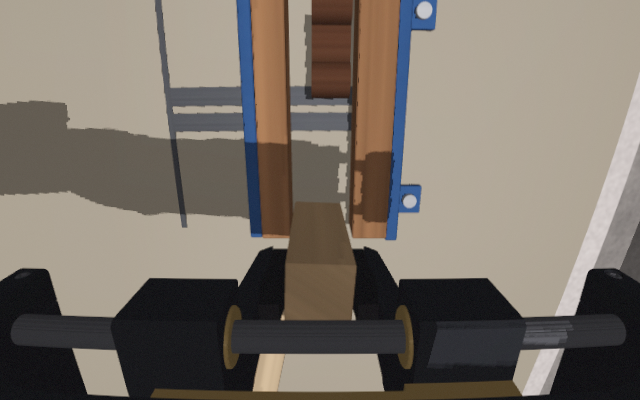

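Both jaw ends are at row 236. The sliding jaw's gripping edge is at column ~289, the fixed jaw's at ~353–357, the bear's near side at row 97, and the block hangs straight in the fingers.

```bash
python3 - <<'E'
from h import *
import pickle
d=pickle.load(open('w5.pkl','rb')); im=d['img'].astype(int)
for row in (20,60,150,180,228): print(row,[tuple(im[row,c]) for c in (284,288,292)],[tuple(im[row,c]) for c in range(344,362,3)])
P=onz(d,[[287,10],[290,234],[357,10],[353,234]],.042); print(P.round(4))
f=P[3]-P[2]; print('yaw',np.arctan2(f[0],-f[1]), np.arctan2((P[1]-P[0])[0],-(P[1]-P[0])[1]))
print('bear near base',onz(d,[[330,97]],[.05]).round(3))
cmd([.6075,.052,.0515],.105)
E
```

```text
20 [(np.int64(93), np.int64(66), np.int64(46)), (np.int64(119), np.int64(103), np.int64(85)), (np.int64(180), np.int64(170), np.int64(156))] [(np.int64(62), np.int64(39), np.int64(28)), (np.int64(62), np.int64(39), np.int64(29)), (np.int64(62), np.int64(39), np.int64(29)), (np.int64(97), np.int64(88), np.int64(79)), (np.int64(62), np.int64(43), np.int64(30)), (np.int64(122), np.int64(86), np.int64(60))]
60 [(np.int64(132), np.int64(95), np.int64(66)), (np.int64(84), np.int64(62), np.int64(46)), (np.int64(182), np.int64(172), np.int64(157))] [(np.int64(82), np.int64(52), np.int64(38)), (np.int64(81), np.int64(53), np.int64(40)), (np.int64(99), np.int64(87), np.int64(76)), (np.int64(73), np.int64(55), np.int64(42)), (np.int64(61), np.int64(42), np.int64(29)), (np.int64(145), np.int64(103), np.int64(72))]
150 [(np.int64(85), np.int64(58), np.int64(39)), (np.int64(69), np.int64(48), np.int64(33)), (np.int64(102), np.int64(94), np.int64(85))] [(np.int64(179), np.int64(170), np.int64(155)), (np.int64(133), np.int64(125), np.int64(113)), (np.int64(90), np.int64(80), np.int64(69)), (np.int64
[... 507 characters left out ...]
np.int64(110), np.int64(77))]
228 [(np.int64(91), np.int64(64), np.int64(43)), (np.int64(89), np.int64(62), np.int64(43)), (np.int64(90), np.int64(72), np.int64(53))] [(np.int64(94), np.int64(78), np.int64(58)), (np.int64(167), np.int64(157), np.int64(142)), (np.int64(115), np.int64(102), np.int64(88)), (np.int64(136), np.int64(97), np.int64(68)), (np.int64(155), np.int64(112), np.int64(79)), (np.int64(149), np.int64(107), np.int64(76))]
[[ 0.5639  0.1941  0.042 ]
 [ 0.5821 -0.0028  0.042 ]
 [ 0.6207  0.2     0.042 ]
 [ 0.6436  0.0036  0.042 ]]
yaw 0.11620153828545299 0.09203697039391293
bear near base [[0.606 0.129 0.05 ]]
shift [0.017 0.029 0.981] yaw now 0.1005 turn [-0.002  0.001 -0.003]
```

```bash
M='python3 -m pendant'
$M '[0.2,0.017,0.029,0.4,0,0,0, 0.2,0.017,0.029,0.7,0,0,0, 0.2,0.017,0.029,0.9,0,0,0, 0.2,0.017,0.029,0.97,0,0,0, 0.2,0.017,0.029,0.97,0,0,0, 0.2,0.017,0.029,0.97,0,0,0, 0.2,0.017,0.029,0.97,0,0,0]'
```

```text
clock: 11.7
tool_pos: [0.6105, 0.0547, 0.0564]
eef_rot: [0.67, 0.742, 0.001, 0.001]
contact_force: [-0.5, 0.4, -0.4]
opening: 0.317
finger_force: 14.6
```

```bash
M='python3 -m pendant'
$M '[0.2,-0.01,-0.02,0.02,0,0,0, 0.2,-0.01,-0.02,0.03,0,0,0, 0.2,-0.01,-0.02,0.035,0,0,0, 0.2,-0.01,-0.02,0.035,0,0,0, 0.2,-0.01,-0.02,0.035,0,0,0]'
```

```text
clock: 12.2
tool_pos: [0.6061, 0.0531, 0.0494]
eef_rot: [0.67, 0.743, 0.0, 0.0]
contact_force: [-2.1, -0.7, 4.4]
opening: 0.322
finger_force: 14.6
```

```bash
M='python3 -m pendant'
$M '[0.2,0,0,0,0,0,0, 0.34,0,0,0,0,0,0, 0.4,0,0,0,0,0,0, 0.5,0,0,0,0,0,0, 0.6,0,0,0,0,0,0, 0.6,0,0,0,0,0,0, 0.6,0,0,-0.15,0,0,0, 0.6,0,0,-0.4,0,0,0, 0.6,0,0,-0.95,0,0,0, 0.6,0,0,-0.95,0,0,0, 0.6,0,0,-0.95,0,0,0, 0.6,0,0,-0.95,0,0,0]' 3
python3 - <<'E'
from h import *
d=snap('wrist','w6'); cmd([.49,.105,.2],.103)
E
```

```text
clock: 13.4
tool_pos: [0.6062, 0.0534, 0.1919]
eef_rot: [0.67, 0.743, 0.001, 0.0]
contact_force: [-0.1, 0.0, 0.2]
opening: 0.603
finger_force: 0.0
shift [ 0.421 -0.729 -0.061] yaw now 0.1034 turn [-0.001 -0.     0.   ]
```

View pics/w6.png

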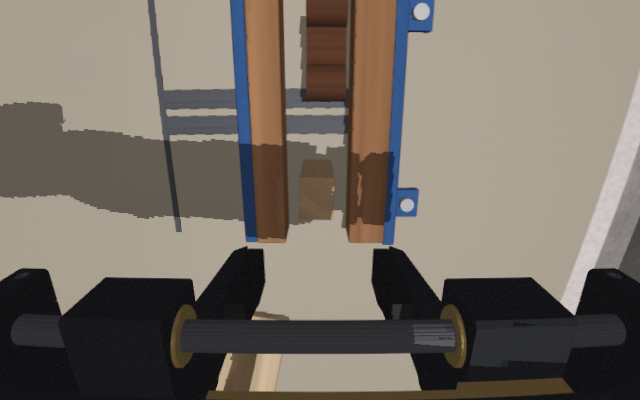

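The block stands upright between the jaws (columns 300–334, rows 160–220), with the bear undisturbed at rows 0–100. Next I move to the robot side with the tool turned a quarter turn and the fingers shut.

```bash
M='python3 -m pendant'
$M '[0,0.42,-0.75,0,0,0,-1, 0,0.42,-0.75,0,0,0,-1, 0,0.42,-0.75,0,0,0,-1, 0,0.42,-0.75,0,0,0,-1, 0,0.42,-0.75,0,0,0,-1, 0,0.42,-0.75,0,0,0,-1, 0,0.42,-0.75,0,0,0,-1, 0,0.42,-0.75,0,0,0,-1, 0,0.42,-0.75,0,0,0,-1, 0,0.42,-0.75,0,0,0,-1, 0,0.42,-0.75,0,0,0,-1, 0,0.42,-0.75,0,0,0,-1]'
python3 - <<'E'
from h import *
d=snap('wrist','w7'); print(r.get_state()['q'].round(2))
for x in (.50,.51,.52): print(proj(d,[[x,.105,.02]]))
cmd([.50,.105,.03],np.pi/2+.105)
E
```

```text
clock: 14.65
tool_pos: [0.4865, 0.1041, 0.1899]
eef_rot: [-0.052, 0.999, 0.0, -0.002]
contact_force: [0.8, -0.0, -0.8]
opening: 0.007
finger_force: 0.0
[-0.1   0.61 -0.32  1.99  0.33  0.59  1.03]
[[316.96284311 193.1528809 ]]
[[315.92557262 202.76946194]]
[[314.90727713 212.21190726]]
shift [-0.092 -0.004  1.067] yaw now 1.6724 turn [ 0.    -0.002 -0.002]
```

View pics/w7.png

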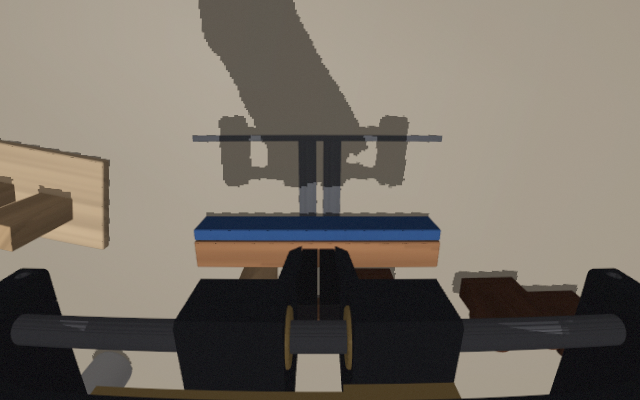

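The sliding jaw's outer (blue) face is at row ~216, columns 197–439. The rods are at columns 299–340 and the handle bar is at row 138.

```bash
python3 - <<'E'
from h import *
d=snap('wrist')
print('outer top edge',onz(d,[[204,218],[320,217],[430,217]],.042).round(4), 'bottom',onz(d,[[320,213]],0).round(4),'grip edge',onz(d,[[318,267]],.042))
print('handle z0/.03',onz(d,[[317,138],[317,138]],[0,.03]))
E
```

```text
outer top edge [[0.5292 0.0006 0.042 ]
 [0.5168 0.1097 0.042 ]
 [0.5063 0.213  0.042 ]] bottom [[0.5278 0.111  0.    ]] grip edge [[0.56939943 0.11316882 0.042     ]]
handle z0/.03 [[0.44914907 0.09978182 0.        ]
 [0.4455061  0.09951978 0.03      ]]
```

```bash
M='python3 -m pendant'
$M '[0,0,0.03,0.4,0,0,0, 0,0,0.03,0.7,0,0,0, 0,0,0.03,0.9,0,0,0, 0,0,0.03,0.98,0,0,0, 0,0,0.03,0.98,0,0,0]'
$M '[0,0,0,0.05,0,0,0, 0,0,0,0.08,0,0,0, 0,0,0,0.08,0,0,0]'
```

```text
clock: 15.25
tool_pos: [0.4862, 0.1088, 0.0431]
eef_rot: [-0.052, 0.999, -0.001, -0.002]
contact_force: [0.5, -0.4, -0.2]
opening: 0.006
finger_force: 0.0
clock: 15.55
tool_pos: [0.4877, 0.1089, 0.033]
eef_rot: [-0.051, 0.999, 0.0, 0.001]
contact_force: [-0.2, 0.3, -0.7]
opening: 0.001
finger_force: 0.0
```

```bash
M='python3 -m pendant'
$M '[0,-0.03,0,0.04,0,0,0, 0,-0.06,0,0.04,0,0,0, 0,-0.09,0,0.04,0,0,0, 0,-0.11,0,0.04,0,0,0, 0,-0.13,0,0.04,0,0,0, 0,-0.15,0,0.04,0,0,0, 0,-0.17,0,0.04,0,0,0, 0,-0.19,0,0.04,0,0,0]'
$M '[0,-0.02,0,0,0,0,0, 0,-0.04,0,0,0,0,0, 0,-0.06,0,0,0,0,0, 0,-0.08,0,0,0,0,0, 0,-0.1,0,0,0,0,0]'
```

```text
clock: 16.35
tool_pos: [0.5158, 0.1118, 0.0265]
eef_rot: [-0.052, 0.999, 0.0, -0.0]
contact_force: [-0.2, -0.0, 0.3]
opening: 0.006
finger_force: 0.0
clock: 16.85
tool_pos: [0.5302, 0.1133, 0.0264]
eef_rot: [-0.052, 0.999, -0.0, -0.0]
contact_force: [-1.8, 0.9, 1.1]
opening: 0.007
finger_force: 1.4
```

```bash
M='python3 -m pendant'
$M '[0,-0.02,0,0,0,0,0, 0,-0.04,0,0,0,0,0, 0,-0.06,0,0,0,0,0, 0,-0.08,0,0,0,0,0, 0,-0.1,0,0,0,0,0]'
$M '[0,-0.02,0,0,0,0,0, 0,-0.04,0,0,0,0,0, 0,-0.05,0,0,0,0,0]'
```

```text
clock: 17.35
tool_pos: [0.545, 0.1148, 0.0264]
eef_rot: [-0.052, 0.999, -0.0, -0.001]
contact_force: [-3.9, -0.2, 1.9]
opening: 0.005
finger_force: 2.2
clock: 17.65
tool_pos: [0.551, 0.1154, 0.0263]
eef_rot: [-0.052, 0.999, -0.0, -0.002]
contact_force: [-9.7, 0.7, 7.1]
opening: 0.004
finger_force: 5.0
```

```bash
M='python3 -m pendant'
$M '[0,-0.01,0,0,0,0,0, 0,-0.02,0,0,0,0,0, 0,-0.02,0,0,0,0,0]'
python3 - <<'E'
from h import *
d=snap('wrist','w8')
E
```

```text
clock: 17.95
tool_pos: [0.5509, 0.1154, 0.0263]
eef_rot: [-0.052, 0.999, -0.001, -0.005]
contact_force: [-13.6, 0.7, 10.7]
opening: 0.006
finger_force: 6.6
```

View pics/w8.png

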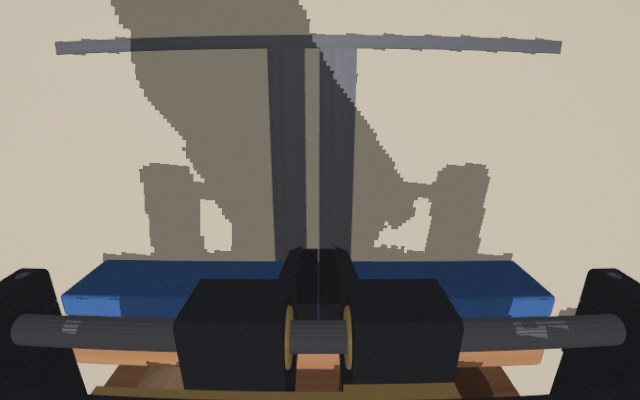

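The jaw is stopped: x no longer advances while the force rises to 14 N. I push slightly more, back off, rise and check the opening.

```bash
M='python3 -m pendant'
$M '[0,-0.015,0,0,0,0,0, 0,-0.03,0,0,0,0,0, 0,-0.03,0,0,0,0,0, 0,-0.03,0,0,0,0,0]'
$M '[0,0.08,0,0,0,0,0, 0,0.25,0,0,0,0,0, 0,0.25,0,0,0,0,0, 0,0.25,0,-0.3,0,0,0, 0,0.25,0,-0.6,0,0,0, 0,0.25,0,-0.98,0,0,0, 0,0.25,0,-0.98,0,0,0, 0,0.25,0,-0.98,0,0,0]' | head -3
$M '[0,-0.7,0,-0.98,0,0,0, 0,-0.7,0,-0.98,0,0,0, 0,-0.7,0,-0.98,0,0,0, 0,-0.7,0,-0.98,0,0,0, 0,-0.7,0,-0.98,0,0,0, 0,-0.7,0,-0.98,0,0,0]'
python3 - <<'E'
from h import *
import pickle
d=snap('wrist','w9');pickle.dump(d,open('w9.pkl','wb'))
t=snap('top','top1')
E
```

```text
clock: 18.4
tool_pos: [0.551, 0.1153, 0.0262]
eef_rot: [-0.052, 0.999, -0.002, -0.009]
contact_force: [-21.2, 0.4, 17.9]
opening: 0.003
finger_force: 10.7
clock: 19.2
tool_pos: [0.5263, 0.113, 0.1756]
eef_rot: [-0.051, 0.999, 0.001, 0.004]
clock: 19.8
tool_pos: [0.6273, 0.1231, 0.3183]
eef_rot: [-0.051, 0.999, -0.0, -0.001]
contact_force: [-1.3, 0.4, -0.7]
opening: 0.004
finger_force: 0.0
```

View pics/w9.png

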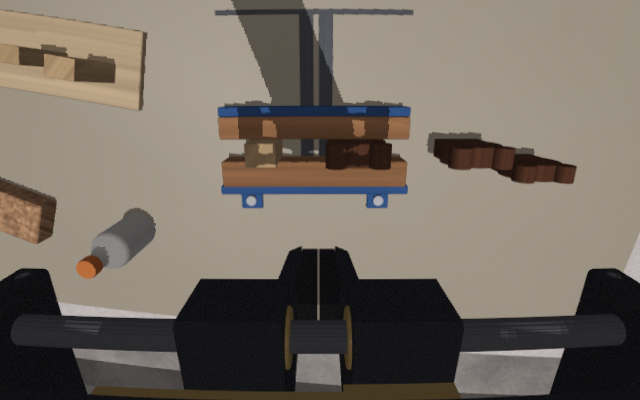

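Both jaws appear closed on the board (columns 326–391) and the block (columns 245–281). The sliding jaw's gripping edge is at row ~139 and the fixed jaw's at ~156. The waiting bears, glue bottle and sander are all in place.

```bash
python3 - <<'E'
from h import *
import pickle
d=pickle.load(open('w9.pkl','rb')); g=d['img'].astype(int).sum(2)
for c in (232,300,402): print(c,list(g[112:196:1,c]))
for c in (232,300,402):
    P=onz(d,[[c,139],[c,155.5]],.042);print(c,P[:,0])
E
```

```text
232 [np.int64(255), np.int64(262), np.int64(257), np.int64(243), np.int64(187), np.int64(247), np.int64(321), np.int64(331), np.int64(334), np.int64(338), np.int64(332), np.int64(334), np.int64(327), np.int64(323), np.int64(312), np.int64(310), np.int64(311), np.int64(304), np.int64(303), np.int64(304), np.int64(304), np.int64(308), np.int64(310), np.int64(318), np.int64(325), np.int64(323), np.int64(314), np.int64(357), np.int64(460), np.int64(473), np.int64(470), np.int64(474), np.int64(467), np.int64(471), np.int64(470), np.int64(468), np.int64(471), np.int64(471), np.int64(472), np.int64(470), np.int64(455), np.int64(377), np.int64(240), np.int64(232), np.int64(190), np.int64(145), np.int64(128), np.int64(133), np.int64(125), np.int64(181), np.int64(266), np.int64(301), np.int64(301), np.int64(296), np.int64(289), np.int64(283), np.int64(274), np.int64(279), np.int64(289), np.int64(304), np.int64(314), np.int64(315), np.int64(313), np.int64(313), np.int64(308), np.int64(307), np.int64(300), np.int64(296), np.int64(301), np.int64(298), np.int64(297), np.int64(285), np.int64(275), 
[... 2078 characters left out ...]
, np.int64(460), np.int64(457), np.int64(438), np.int64(332), np.int64(141), np.int64(131), np.int64(191), np.int64(260), np.int64(298), np.int64(301), np.int64(299), np.int64(299), np.int64(297), np.int64(289), np.int64(290), np.int64(295), np.int64(297), np.int64(294), np.int64(292), np.int64(301), np.int64(300), np.int64(300), np.int64(306), np.int64(307), np.int64(305), np.int64(300), np.int64(296), np.int64(296), np.int64(296), np.int64(294), np.int64(298), np.int64(286), np.int64(271), np.int64(263), np.int64(258), np.int64(259), np.int64(260), np.int64(255), np.int64(296), np.int64(407), np.int64(451)]
232 [0.61237783 0.63337226]
300 [0.60380639 0.62459002]
402 [0.5902206  0.61087612]
```

The fixed jaw's top edge is actually at row ~161, which puts the opening at about 28 mm. That is snug on both pieces, and the arm is clear.

```bash
python3 -c "
from plant import r
print(r.finish_job())"
```

```text
the job is handed in; nothing more can be done
None
```

I handed the job in with the 28 mm block standing upright opposite the 28 mm board and the jaw closed to about 28 mm on both; the other three blocks, the waiting bears, the glue bottle and the sander were not touched, and no verdict was returned.

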